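# Beam check: arm the shutter and hold its slide at the index

## Robot

A 7-joint arm with a two-finger parallel gripper is mounted at the origin on the work surface. World frame = base frame: x ahead of the robot, y to its left, z up, the work surface at z = 0. Lengths are in m, angles in rad, forces in N, time in s.
With the tool pointing down it reaches from about 0.4 to 0.875 m from the base axis. Payload 6.5 kg.
Tool frame: the origin (TCP) lies at the very end of the fingers, on their centre line; the grasp point (between the pads) lies 19 mm behind it; z points along the fingers, y is the line along which they close (so a half turn about z gives the same grasp; the last joint's range is limited). The gripper opens to 85 mm and grips with 20 to 120 N. Pads are 22 mm wide; open, the fingers measure 114 mm over their backs; the gripper's body (76 mm by 85 mm) begins 54 mm behind the grasp point. The pads swing forward as they close: fully open they stand 13 mm farther back than shut.
Start: joints at [-1.367, 0.536, -0.004, 1.538, 0.003, 1.067, -0.071], TCP at [0.173, 0.626, 0.231] pointing down, gripper open.
Joint ranges: [-2.7, 2.7], [-0.37, 2.16], [-1.27, 1.26], [0.24, 2.4], [-1.31, 4.45], [0.19, 1.91], [-2.76, 2.76]. Speed limits (rad/s): [2.39, 2.39, 3.14, 3.14, 3.14, 3.14, 3.14].

## Interface

Orientations are given as a rotation vector (axis times angle).
In Python, from plant import get_state, camera, close_job gives the robot as it stands.
- The arm moves only by the tool servo_tool, never from a script. Its argument "plan" is a list of rows, each an object with "linear": the shift along the tool's x, y, z in mm, a list of three; "turn": the turn, a rotation vector about the tool's x, y, z in degrees, a list of three; "hand": the closure, from -1 (fully open) to 1 (shut). In form: [{"linear": [dx, dy, dz], "turn": [wx, wy, wz], "hand": hand}, ...]. A call has 1 to 12 rows; each row is the pose to reach, as a shift and turn from the pose commanded when the call began, along the tool's axes at that moment; what a row does not reach only later rows make up. A row lasts 1/10 s, in which the tool goes at most 50 mm and 8.59 degrees, less where a joint would pass 70% of its speed; a pose out of reach is approached as far as the arm can. A call with a gripper value outside its range is refused whole. The fingers move at their own pace and stop on an object; the grip force is fixed at half the most. Time passes only in rows, so rows that repeat a pose let the fingers close. It gives the time, the measured TCP pose, the force, the opening and the grip force at its end, in the units of the state.
- get_state(): the state, without advancing time (a new reading comes with each control period).
- camera(name): name is "scene" or "side" or "wrist"; returns a dict with "img" (480x640x3 uint8, blue, green, red), "depth" (480x640 float32, m along the optical axis (not along the pixel's ray), 0 where there is no reading), "fx", "fy", "cx", "cy" (pixels), "world_from_camera" (4x4, takes a point from camera to world coordinates). Camera axes: x right, y down, z forward; pixel columns grow to the right and rows downward; lengths in m; the calibration is good to about 2 mm. A picture is of the moment at which its call begins.
- close_job(): hands the job in; it is judged then, once.
The state is a dict: "clock": time; "joints": joint angles; "dq": joint speeds; "tau": joint torques, N m; "tool_pos": TCP position; "ee_rot": TCP orientation; "contact_force": force on the tool from outside, world axes, zero at the start; "torque": the same for the moment, N m; "finger_gap": finger opening in m; "grip_force": force on a finger pad.
Only numpy, scipy, OpenCV 4.12 (cv2) and the standard library are available. Lean on these libraries where they do the work, as an engineer would, in place of code of your own. Each camera call takes 0.05 s, during which the arm holds its last target. There are 200 camera calls.

## Task

Arm the laser's beam shutter on the key box by pressing the round key, then the square key, then the long bar key, one at a time, each fully down and let up again. Then grip the black handle of the spring-return shutter slide, pull it out until its pointer fin lines up with the index blade, never more than a centimetre past it, and hold it there: the program finishes while the gripper still holds the handle at the mark. Leave the other things on the table where they are.

Things in the scene. Friction and masses are not known exactly. Their poses are not given: they have to be found in the camera images.
- shutter: beam shutter unit, fixed: dark steel base plate 250 x 130 x 8 mm (local x from -170 to +80 mm) with a blue housing 100 x 80 mm, 60 mm high, on its far part (local x -30 to +70), a lens ring on the housing to 72 mm. Origin on the table; local x points from the pull handle to the housing. The slide comes out towards local -x, roughly to the robot (turned up to 0.25 rad).
- slide (a joint): travel of the shutter slide, m: 0 = home (in), grows as it is pulled out along the unit's -x, end stop at 0.08. Spring return: about 4 N at home, 110 N/m more with travel (10 N at 0.055), so it runs back when let go.
- handle (a point): grip point of the slide's black upright pull handle, 50 mm above the table: a block 14 mm thick along the slide, 50 mm wide across it, from 18 to 66 mm above the table, on a flat steel slide bar 30 mm wide whose top is at 20 mm. At home the gap between handle and housing is 53 mm; nothing stands in front of it. The point keeps the unit's axes.
- pointer (a point): tip of the pointer, a thin upright bright metal fin (4 mm thick along the slide, 25 to 43 mm above the table) that sticks out sideways at the unit's +y edge of the handle, in the handle's middle plane; moves with the slide.
- mark (a point): edge of the index blade facing the pointer: a 4 mm thick bright metal blade on a black clamp block on the base plate, 43 mm high over the table, 3 mm beyond the pointer's path, fixed during a run but set anywhere from 30 to 55 mm of pull. Same axes as the unit: the x of the pointer in this frame is the travel still missing (0 = lined up, negative = pulled past).
- keybox: grey key box, fixed: 90 x 190 mm, 30 mm high, origin under its centre on the table; three spring keys in a row along its y, 55 mm apart, in an order that changes. The shutter unit and the key box may change sides.
- round_top (a point): middle of the top of the round key (white, round cap, 30 mm diameter), 54 mm above the table when up, on a black module 52 x 44 mm; yaw as the key box, up to 0.25 rad
- round_key (a joint): round key: 0 = up, 0.006 m = fully down; spring, about 1.5 N to start, 5 N fully down
- square_top (a point): middle of the top of the square key (white, square cap, 27 x 27 mm), 54 mm above the table when up, on a black module 52 x 44 mm; yaw as the key box, up to 0.25 rad
- square_key (a joint): square key: 0 = up, 0.006 m = fully down; spring, about 1.5 N to start, 5 N fully down
- bar_top (a point): middle of the top of the bar key (white, long narrow cap, 42 mm (key box x) x 14 mm (key box y)), 54 mm above the table when up, on a black module 52 x 44 mm; yaw as the key box, up to 0.25 rad
- bar_key (a joint): bar key: 0 = up, 0.006 m = fully down; spring, about 1.5 N to start, 5 N fully down
- cap_large: bystander: black lens cap, 42 mm diameter, 19 mm high; loose, origin at the centre of its underside
- cap_small: bystander: black lens cap, 34 mm diameter, 19 mm high; loose, origin at the centre of its underside
- driver: bystander: screwdriver, lying to the right of the task's things; loose
- wrench: bystander: wrench, lying to the left of the task's things; loose
- bushing: bystander: steel bushing, 44 mm diameter, 30 mm high; loose, origin at the centre of its underside
- cleaner: bystander: small grey bottle with a cap, 60 mm diameter, 90 mm high; loose, origin at the centre of its underside

How it is judged:
By the outcome, as a careful person would: the job done as asked, in the order asked, and still so for the second after the job is handed in, while the arm keeps its last pose, push and grip.
It also fails if it takes over 64 s, if anything falls off the work surface, if the arm or the gripper's body presses on something with over 40 N, if the wrist force passes 120 N, or if a joint passes its speed limit or range.

## Working session

There is one attempt and no reset: what is moved stays moved. The work goes in short steps, Python scripts to look and compute and a tool call to move; the robot and the scene stay as the last step left them, time stands still between calls to the robot, and variables do not carry over. Pictures are saved under pics/ and viewed, at most 10 in all, crops included, and the job is handed in when it is done.

Besides the shell and the picture viewer there is one more tool, called after ">>>" by a JSON object that holds its "fn" and its "kwargs". servo_tool: Moves the arm, as the interface text tells. Its arguments: {"type":"object","properties":{"plan":{"type":"array","items":{"type":"object","properties":{"linear":{"type":"array","items":{"type":"number"}},"turn":{"type":"array","items":{"type":"number"}},"hand":{"type":"number"}}}}},"required":["plan"]}

```bash
mkdir -p pics; cat > h.py <<'E'
import numpy as np, cv2
from plant import get_state, camera, close_job
from scipy.spatial.transform import Rotation as R
def cloud(c):
    d=c["depth"]; v,u=np.mgrid[:480,:640]
    p=np.stack([(u-c["cx"])/c["fx"]*d,(v-c["cy"])/c["fy"]*d,d],-1)
    T=np.array(c["world_from_camera"]); return p@T[:3,:3].T+T[:3,3]
def ray(c,u,v,z):
    T=np.array(c["world_from_camera"]); r=T[:3,:3]@np.array([(u-c["cx"])/c["fx"],(v-c["cy"])/c["fy"],1])
    return T[:3,3]+r*(z-T[2,3])/r[2]
def proj(c,p):
    q=np.linalg.inv(np.array(c["world_from_camera"]))@np.append(p,1); return c["cx"]+c["fx"]*q[0]/q[2],c["cy"]+c["fy"]*q[1]/q[2]
E
python3 - <<'E'
from h import *
import pickle
cs={n:camera(n) for n in("scene","side")}
pickle.dump(cs,open("c0.pkl","wb"))
for n,c in cs.items():
    cv2.imwrite(f"pics/{n}0.png",c["img"]); print(n,np.round(c["world_from_camera"],3).tolist(),c["fx"],c["cx"],c["cy"])
print(get_state())
E
```

```text
scene [[-0.391, 0.499, -0.773, 1.48], [0.92, 0.231, -0.316, 0.374], [0.021, -0.835, -0.55, 0.705], [0.0, 0.0, 0.0, 1.0]] 521.8893025400794 313.06212518473905 244.37263744993004
side [[0.732, -0.48, 0.484, 0.041], [-0.681, -0.51, 0.526, -0.586], [-0.006, -0.714, -0.7, 0.832], [0.0, 0.0, 0.0, 1.0]] 468.45219125038756 318.7944152390472 248.9165487054534
{'clock': 0.1, 'joints': array([-1.36719794,  0.53710101, -0.00442325,  1.53879472,  0.00257042,
        1.06726323, -0.07116917]), 'dq': array([-2.41437800e-03, -1.85298782e-03, -2.47866870e-04, -2.46233968e-03,
       -1.32472936e-03, -5.53134442e-05, -7.34967798e-04]), 'tau': array([ 2.39991110e-03, -5.84566391e+01,  1.05175339e+00, -2.59773213e+01,
        1.25474794e-02,  4.75959649e-03,  4.28660115e-06]), 'tool_pos': array([0.17311152, 0.62593206, 0.23048599]), 'ee_rot': array([-4.22381917e-01, -3.11295390e+00,  2.44493490e-03]), 'contact_force': array([0.06989944, 1.05255147, 0.19337047]), 'torque': array([-0.02454201,  0.06744757, -0.01718112]), 'grip_force': 0.0, 'finger_gap': 0.0853728219955021}
```

View pics/scene0.png

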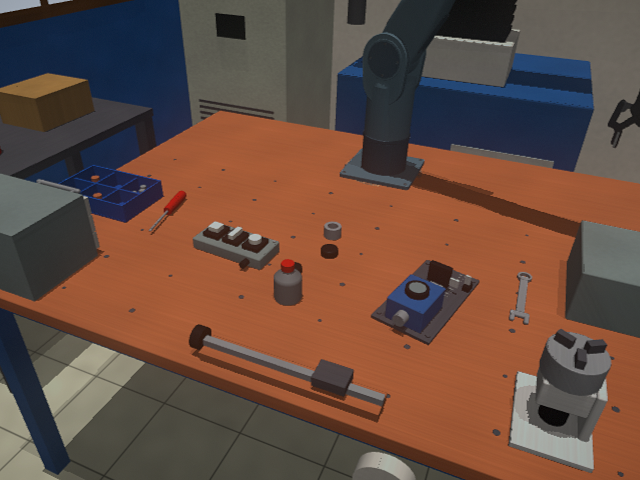

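View pics/side0.png

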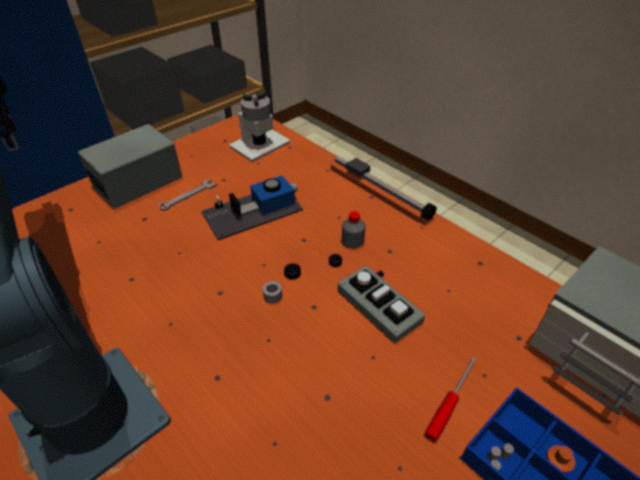

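The scene view shows the key box around (236,240), with square (215,226), bar (235,232) and round (255,239). The shutter's blue housing is at (415,300), with the handle at (438,272). The side view agrees: round (364,277), bar (381,293), square (399,308), and handle (236,204).

```bash
python3 - <<'E'
from h import *
import pickle
cs=pickle.load(open("c0.pkl","rb"))
boxes={"scene":(195,205,280,265),"side":(335,260,430,340)}
for n,c in cs.items():
    x0,y0,x1,y1=boxes[n]; g=c["img"].min(2); m=np.zeros_like(g); 
    m[y0:y1,x0:x1]=(g[y0:y1,x0:x1]>150)*255
    P=cloud(c); m[(P[...,2]<.046)]=0
    k,l,s,ce=cv2.connectedComponentsWithStats(m)
    for i in range(1,k):
        if s[i,4]>25: print(n,s[i],ce[i].round(1),ray(c,*ce[i],.054).round(4),P[l==i].mean(0).round(4))
    b=c["img"].astype(int); m=((b[...,0]>b[...,2]+40)&(b[...,0]>b[...,1]+25)&(P[...,2]>.05)&(P[...,2]<.068)&(P[...,0]>.4)&(P[...,0]<.95)&(P[...,1]>-.1)&(P[...,1]<.5))
    q=P[m][:,:2].astype(np.float32); print(n,"housing",len(q),cv2.minAreaRect(q) if len(q) else 0)
    r=cv2.minAreaRect
    # box body top z~.03
    m=(abs(P[...,2]-.03)<.006)&(P[...,0]>.4)&(P[...,0]<.95)&(b.max(2)-b.min(2)<40); mm=np.zeros_like(m); mm[y0:y1,x0:x1]=m[y0:y1,x0:x1]
    print(n,"keybox",r(P[mm][:,:2].astype(np.float32)))
    m=(abs(P[...,2]-.008)<.004)&(P[...,0]>.4)&(P[...,0]<.95)&(b.max(2)<110)&(b.max(2)-b.min(2)<40)&(abs(P[...,1]-.15)<.35)
    mm=np.zeros_like(m)
    x0,y0,x1,y1={"scene":(365,255,485,345),"side":(195,170,310,240)}[n]; mm[y0:y1,x0:x1]=m[y0:y1,x0:x1]
    print(n,"plate",r(P[mm][:,:2].astype(np.float32)))
E
```

```text
scene [209 222  14   7  59] [215.5 224.9] [ 0.5846 -0.2432  0.054 ] [ 0.5854 -0.2427  0.0546]
scene [229 227  13   9  46] [234.8 230.8] [ 0.5888 -0.1883  0.054 ] [ 0.5897 -0.1876  0.0547]
scene [249 234  12   7  62] [254.6 237. ] [ 0.5927 -0.1335  0.054 ] [ 0.5935 -0.133   0.0546]
scene housing 811 ((0.6467143297195435, 0.2589104473590851), (0.07781920582056046, 0.10405828058719635), 76.39623260498047)
scene keybox ((0.6003567576408386, -0.18750150501728058), (0.1914873868227005, 0.10942471027374268), 85.92914581298828)
scene plate ((0.5850741863250732, 0.2744259238243103), (0.1309104710817337, 0.25255683064460754), 75.84617614746094)
side [358 272  12   9  83] [363.5 276. ] [ 0.5921 -0.1337  0.054 ] [ 0.5917 -0.134   0.0545]
side [374 286  15  11  70] [380.9 290.6] [ 0.5883 -0.189   0.054 ] [ 0.5804 -0.1947  0.0651]
side [392 301  15  11 101] [398.8 306.2] [ 0.5835 -0.2435  0.054 ] [ 0.5831 -0.2437  0.0545]
side housing 462 ((0.6425756812095642, 0.2561374008655548), (0.0799989253282547, 0.09837210923433304), 76.59225463867188)
side keybox ((0.5933839678764343, -0.190127432346344), (0.18783432245254517, 0.10429197549819946), 85.22071075439453)
side plate ((0.5961187481880188, 0.3340550363063812), (0.257921427488327, 0.24816763401031494), 76.26432800292969)
```

>>> {"fn": "servo_tool", "kwargs": {"plan": [{"linear": [-300,-310,20],"turn": [0,0,40],"hand": 1},{"linear": [-300,-310,20],"turn": [0,0,40],"hand": 1},{"linear": [-300,-310,20],"turn": [0,0,40],"hand": 1},{"linear": [-300,-310,20],"turn": [0,0,40],"hand": 1},{"linear": [-300,-310,20],"turn": [0,0,40],"hand": 1},{"linear": [-300,-310,20],"turn": [0,0,40],"hand": 1},{"linear": [-300,-310,20],"turn": [0,0,40],"hand": 1},{"linear": [-300,-310,20],"turn": [0,0,40],"hand": 1},{"linear": [-300,-310,20],"turn": [0,0,40],"hand": 1},{"linear": [-300,-310,20],"turn": [0,0,40],"hand": 1},{"linear": [-300,-310,20],"turn": [0,0,40],"hand": 1},{"linear": [-300,-310,20],"turn": [0,0,40],"hand": 1}]}}

```text
clock: 1.3
tool_pos: [0.3792, 0.2488, 0.2112]
ee_rot: [-1.459, -2.782, -0.0]
contact_force: [-0.6, 0.8, 0.5]
finger_gap: -0.0003
grip_force: 0.0
```

```bash
cat >> h.py <<'E'
def go(p,yaw):  # yaw of tool y, deg, tool straight down
    s=get_state(); A=R.from_rotvec(s["ee_rot"]); a=np.radians(yaw)
    y=np.array([np.cos(a),np.sin(a),0]); z=np.array([0,0,-1.]); B=R.from_matrix(np.stack([np.cross(y,z),y,z],1))
    print("lin",(A.inv().apply(np.array(p)-s["tool_pos"])*1000).round(1),"turn",np.degrees((A.inv()*B).as_rotvec()).round(2),"pos",s["tool_pos"].round(4),"F",s["contact_force"].round(1),"t",s["clock"])
E
python3 -c "
from h import *
go([.592,-.1336,.15],-4.4)
c=camera('wrist');cv2.imwrite('pics/w1.png',c['img']);print(np.round(c['world_from_camera'],3).tolist(),c['fx'])"
```

```text
lin [-435.7  -42.3   61. ] turn [-1.000e-02 -2.000e-02  3.904e+01] pos [0.3792 0.2488 0.2112] F [-0.6  0.8  0.5] t 1.3
[[0.822, 0.55, 0.146, 0.342], [0.569, -0.795, -0.21, 0.304], [0.0, 0.256, -0.967, 0.354], [0.0, 0.0, 0.0, 1.0]] 393.06309635458143
```

View pics/w1.png

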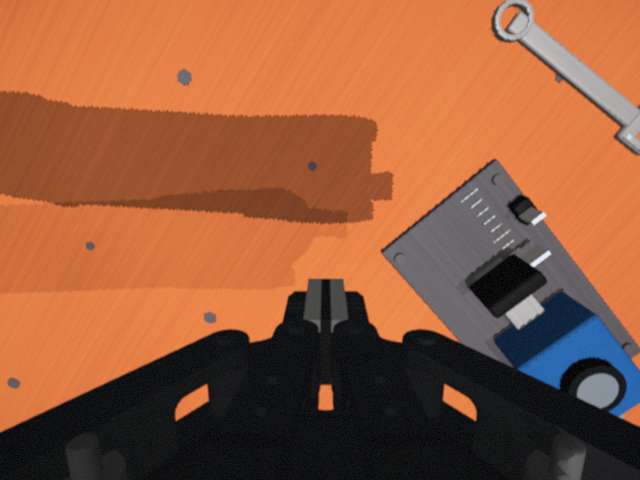

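The wrist view shows the handle at (508,287), the pointer fin at (541,258), and the index blade at (537,217) on its clamp at (525,208). I'll move on to the keys.

>>> {"fn": "servo_tool", "kwargs": {"plan": [{"linear": [-436,-42,61],"turn": [0,0,39],"hand": 1},{"linear": [-436,-42,61],"turn": [0,0,39],"hand": 1},{"linear": [-436,-42,61],"turn": [0,0,39],"hand": 1},{"linear": [-436,-42,61],"turn": [0,0,39],"hand": 1},{"linear": [-436,-42,61],"turn": [0,0,39],"hand": 1},{"linear": [-436,-42,61],"turn": [0,0,39],"hand": 1},{"linear": [-436,-42,61],"turn": [0,0,39],"hand": 1},{"linear": [-436,-42,61],"turn": [0,0,39],"hand": 1},{"linear": [-436,-42,61],"turn": [0,0,39],"hand": 1},{"linear": [-436,-42,61],"turn": [0,0,39],"hand": 1},{"linear": [-436,-42,61],"turn": [0,0,39],"hand": 1},{"linear": [-436,-42,61],"turn": [0,0,39],"hand": 1}]}}

```text
clock: 2.55
tool_pos: [0.5924, -0.1327, 0.1499]
ee_rot: [-2.302, -2.136, -0.001]
contact_force: [-0.5, 0.3, 0.5]
finger_gap: -0.0002
grip_force: 0.0
```

```bash
python3 -c "
from h import *
go([.592,-.1336,.07],-4.4)
c=camera('wrist');g=c['img'].min(2);cv2.imwrite('pics/w2.png',c['img']);P=cloud(c)
m=((g>150)&(P[...,2]>.047)&(P[...,2]<.062)).astype(np.uint8)
k,l,s,ce=cv2.connectedComponentsWithStats(m)
for i in range(1,k):
  if s[i,4]>80: print(s[i],ce[i].round(1),ray(c,*ce[i],.054).round(4))
"
```

```text
lin [-1.  -0.3 79.9] turn [-0.05 -0.08  0.11] pos [ 0.5924 -0.1327  0.1499] F [-0.5  0.3  0.5] t 2.55
[308 217  42  30 617] [332.1 228.4] [ 0.5968 -0.1259  0.054 ]
[319 385  14  21 271] [325.4 395.5] [ 0.5836 -0.2466  0.054 ]
```

>>> {"fn": "servo_tool", "kwargs": {"plan": [{"linear": [-1,0,50],"turn": [0,0,0],"hand": 1},{"linear": [-1,0,88],"turn": [0,0,0],"hand": 1},{"linear": [-1,0,92],"turn": [0,0,0],"hand": 1},{"linear": [-1,0,96],"turn": [0,0,0],"hand": 1},{"linear": [-1,0,99],"turn": [0,0,0],"hand": 1},{"linear": [-1,0,101],"turn": [0,0,0],"hand": 1},{"linear": [-1,0,102],"turn": [0,0,0],"hand": 1},{"linear": [-1,0,102],"turn": [0,0,0],"hand": 1}]}}

```text
clock: 3.4
tool_pos: [0.5936, -0.1359, 0.0495]
ee_rot: [2.305, 2.133, 0.003]
contact_force: [0.4, 2.0, 3.9]
finger_gap: -0.0001
grip_force: 2.1
```

>>> {"fn": "servo_tool", "kwargs": {"plan": [{"linear": [0,0,2],"turn": [0,0,0],"hand": 1},{"linear": [0,0,4],"turn": [0,0,0],"hand": 1},{"linear": [0,0,5],"turn": [0,0,0],"hand": 1},{"linear": [0,0,5],"turn": [0,0,0],"hand": 1}]}}

```text
clock: 3.8
tool_pos: [0.5938, -0.136, 0.0475]
ee_rot: [2.306, 2.133, 0.005]
contact_force: [-9.5, 6.1, 38.6]
finger_gap: 0.0001
grip_force: 19.4
```

>>> {"fn": "servo_tool", "kwargs": {"plan": [{"linear": [0,0,-10],"turn": [0,0,0],"hand": 1},{"linear": [0,0,-47],"turn": [0,0,0],"hand": 1},{"linear": [0,0,-47],"turn": [0,0,0],"hand": 1},{"linear": [0,0,-47],"turn": [0,0,0],"hand": 1},{"linear": [0,0,-47],"turn": [0,0,0],"hand": 1}]}}

```text
clock: 4.3
tool_pos: [0.5915, -0.1362, 0.0894]
ee_rot: [-2.305, -2.133, 0.002]
contact_force: [-0.6, -0.6, -0.4]
finger_gap: 0.0004
grip_force: 0.0
```

```bash
python3 -c "
from h import *
go([.584,-.2433,.09],-4.4)
c=camera('side');g=c['img'].min(2);P=cloud(c);print(P[276,363],P[306,399])"
```

```text
lin [-107.4    0.8   -0.6] turn [-0.09  0.   -0.06] pos [ 0.5915 -0.1362  0.0894] F [-0.6 -0.6 -0.4] t 4.3
[ 0.59091461 -0.13317832  0.05448336] [ 0.58243413 -0.24446798  0.05654544]
```

>>> {"fn": "servo_tool", "kwargs": {"plan": [{"linear": [-50,1,0],"turn": [0,0,0],"hand": 1},{"linear": [-100,1,0],"turn": [0,0,0],"hand": 1},{"linear": [-107,1,0],"turn": [0,0,0],"hand": 1},{"linear": [-107,1,0],"turn": [0,0,0],"hand": 1},{"linear": [-107,1,15],"turn": [0,0,0],"hand": 1},{"linear": [-107,1,31],"turn": [0,0,0],"hand": 1},{"linear": [-107,1,36],"turn": [0,0,0],"hand": 1},{"linear": [-107,1,41],"turn": [0,0,0],"hand": 1},{"linear": [-107,1,44],"turn": [0,0,0],"hand": 1},{"linear": [-107,1,46],"turn": [0,0,0],"hand": 1},{"linear": [-107,1,46],"turn": [0,0,0],"hand": 1}]}}

```text
clock: 5.45
tool_pos: [0.5847, -0.2406, 0.0476]
ee_rot: [-2.302, -2.132, -0.004]
contact_force: [-12.9, 10.9, 37.0]
finger_gap: 0.0004
grip_force: 18.2
```

Square is fully down. I'll release it and go to the bar.

>>> {"fn": "servo_tool", "kwargs": {"plan": [{"linear": [0,0,-10],"turn": [0,0,0],"hand": 1},{"linear": [0,0,-46],"turn": [0,0,0],"hand": 1},{"linear": [0,0,-46],"turn": [0,0,0],"hand": 1},{"linear": [0,0,-46],"turn": [0,0,0],"hand": 1},{"linear": [0,0,-46],"turn": [0,0,0],"hand": 1}]}}

```text
clock: 5.95
tool_pos: [0.5845, -0.2424, 0.0894]
ee_rot: [-2.305, -2.133, 0.001]
contact_force: [-0.4, -0.7, -0.5]
finger_gap: 0.0001
grip_force: 0.0
```

```bash
python3 -c "
from h import *
go([.588,-.1886,.09],-4.4)"
```

```text
lin [53.9 -0.7 -0.6] turn [-0.07 -0.03 -0.03] pos [ 0.5845 -0.2424  0.0894] F [-0.4 -0.7 -0.5] t 5.95
```

>>> {"fn": "servo_tool", "kwargs": {"plan": [{"linear": [40,-1,0],"turn": [0,0,0],"hand": 1},{"linear": [54,-1,0],"turn": [0,0,0],"hand": 1},{"linear": [54,-1,0],"turn": [0,0,0],"hand": 1},{"linear": [54,-1,0],"turn": [0,0,0],"hand": 1},{"linear": [54,-1,15],"turn": [0,0,0],"hand": 1},{"linear": [54,-1,31],"turn": [0,0,0],"hand": 1},{"linear": [54,-1,36],"turn": [0,0,0],"hand": 1},{"linear": [54,-1,41],"turn": [0,0,0],"hand": 1},{"linear": [54,-1,44],"turn": [0,0,0],"hand": 1},{"linear": [54,-1,46],"turn": [0,0,0],"hand": 1},{"linear": [54,-1,46],"turn": [0,0,0],"hand": 1}]}}

```text
clock: 7.05
tool_pos: [0.5867, -0.1897, 0.0475]
ee_rot: [-2.305, -2.13, 0.0]
contact_force: [-15.4, 4.1, 36.7]
finger_gap: 0.0001
grip_force: 18.6
```

>>> {"fn": "servo_tool", "kwargs": {"plan": [{"linear": [0,0,-10],"turn": [0,0,0],"hand": 1},{"linear": [0,0,-50],"turn": [0,0,0],"hand": 1},{"linear": [0,0,-90],"turn": [0,0,0],"hand": 1},{"linear": [0,0,-130],"turn": [0,0,0],"hand": 0.2},{"linear": [0,0,-150],"turn": [0,0,0],"hand": 0},{"linear": [0,0,-150],"turn": [0,0,0],"hand": 0}]}}

```text
clock: 7.65
tool_pos: [0.5904, -0.1901, 0.1977]
ee_rot: [2.302, 2.129, 0.006]
contact_force: [0.2, 0.6, -0.8]
finger_gap: 0.0419
grip_force: 0.0
```

```bash
python3 -c "
from h import *
go([.5,.19,.2],-13.6)
c=camera('side');P=cloud(c);print(P[276,363],P[306,399],P[291,381])"
```

```text
lin [ 371.9 -119.8   -3.4] turn [0.38 0.02 9.13] pos [ 0.5904 -0.1901  0.1977] F [ 0.2  0.6 -0.8] t 7.65
[ 0.59068543 -0.13336689  0.05480729] [ 0.58479582 -0.24297968  0.05316414] [ 0.58800425 -0.18951663  0.05346466]
```

>>> {"fn": "servo_tool", "kwargs": {"plan": [{"linear": [463,-73,20],"turn": [0,0,9.1],"hand": 0},{"linear": [463,-73,20],"turn": [0,0,9.1],"hand": 0},{"linear": [463,-73,20],"turn": [0,0,9.1],"hand": 0},{"linear": [463,-73,20],"turn": [0,0,9.1],"hand": 0},{"linear": [463,-73,20],"turn": [0,0,9.1],"hand": 0},{"linear": [463,-73,20],"turn": [0,0,9.1],"hand": 0},{"linear": [463,-73,20],"turn": [0,0,9.1],"hand": 0},{"linear": [463,-73,20],"turn": [0,0,9.1],"hand": 0},{"linear": [463,-73,20],"turn": [0,0,9.1],"hand": 0},{"linear": [463,-73,20],"turn": [0,0,9.1],"hand": 0},{"linear": [463,-73,20],"turn": [0,0,9.1],"hand": 0},{"linear": [463,-73,20],"turn": [0,0,9.1],"hand": 0}]}}

```text
clock: 8.9
tool_pos: [0.551, 0.2769, 0.1731]
ee_rot: [2.468, 1.943, -0.004]
contact_force: [0.8, -0.8, -0.1]
finger_gap: 0.0428
grip_force: 0.0
```

```bash
python3 -c "
from h import *
import pickle
go([.5375,.2833,.031],-13.6)
c=camera('wrist');pickle.dump(c,open('cw3.pkl','wb'));cv2.imwrite('pics/w3.png',c['img'])"
```

```text
lin [  3.4 -14.6 142.1] turn [-0.05  0.13  0.02] pos [0.551  0.2769 0.1731] F [ 0.8 -0.8 -0.1] t 8.9
```

View pics/w3.png

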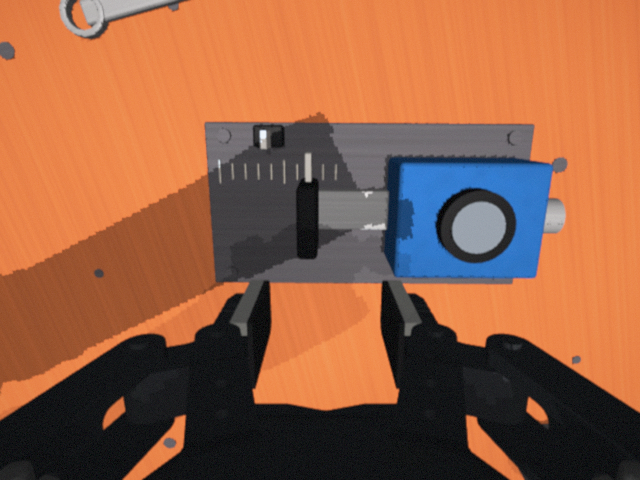

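```bash
python3 -c "
from h import *
import pickle
c=pickle.load(open('cw3.pkl','rb'));im=c['img']
cv2.imwrite('pics/w3c.png',cv2.resize(im[115:265,205:405],None,fx=4,fy=4,interpolation=cv2.INTER_NEAREST))
P=cloud(c);b=im.astype(int)
m=((b[...,0]>b[...,2]+40)&(P[...,2]>.05)&(P[...,2]<.066));q=P[m][:,:2].astype(np.float32);print('housing',cv2.minAreaRect(q))
m=(b.max(2)<60)&(P[...,2]>.06)&(P[...,2]<.075); m[:,:280]=0;m[:,340:]=0;m[265:]=0
q=P[m][:,:2].astype(np.float32);print('handle',len(q),cv2.minAreaRect(q),P[m].mean(0))
for n,u,v in (('fin',308,166),('blade',264,138)): print(n,ray(c,u,v,.043).round(4),P[v,u].round(4))
"
```

```text
housing ((0.6465295553207397, 0.260139524936676), (0.07970408350229263, 0.10020722448825836), 76.12000274658203)
handle 1548 ((0.5400530695915222, 0.28705695271492004), (0.04863075911998749, 0.013869808986783028), 76.09852600097656) [0.5405079  0.28796323 0.0657273 ]
fin [0.5486 0.3208 0.043 ] [0.5486 0.3208 0.0428]
blade [0.5244 0.3459 0.043 ] [0.5243 0.3459 0.0427]
```

View pics/w3c.png

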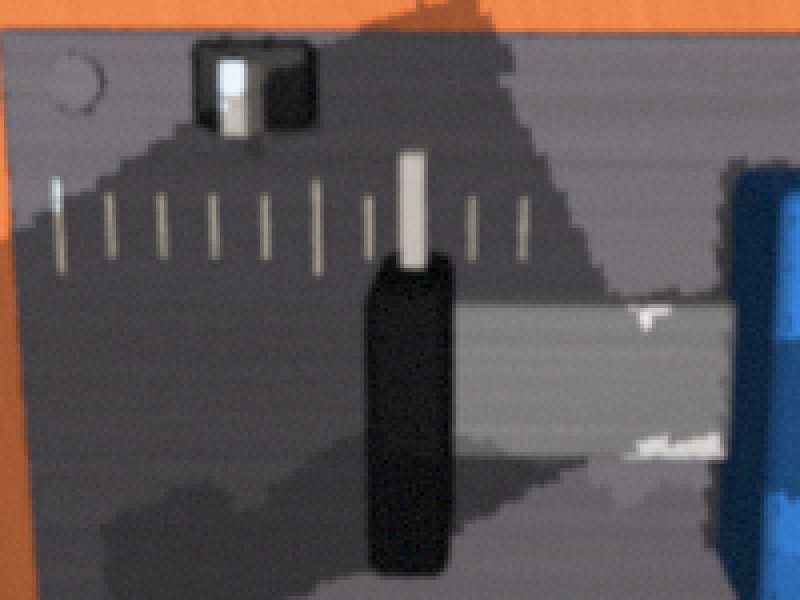

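The enlarged crop shows the fin's top centre at about (307.6,166) and the blade's top centre at about (262.6,139). That makes roughly 30 mm of pull. Next I descend on the handle.

>>> {"fn": "servo_tool", "kwargs": {"plan": [{"linear": [8,-13,0],"turn": [0,0,0.3],"hand": 0},{"linear": [8,-13,30],"turn": [0,0,0.3],"hand": 0},{"linear": [8,-13,70],"turn": [0,0,0.3],"hand": 0},{"linear": [8,-13,100],"turn": [0,0,0.3],"hand": 0},{"linear": [8,-13,125],"turn": [0,0,0.3],"hand": 0},{"linear": [8,-13,140],"turn": [0,0,0.3],"hand": 0},{"linear": [8,-13,140],"turn": [0,0,0.3],"hand": 0},{"linear": [8,-13,140],"turn": [0,0,0.3],"hand": 0}]}}

```text
clock: 9.75
tool_pos: [0.5412, 0.289, 0.0351]
ee_rot: [2.474, 1.936, 0.001]
contact_force: [-0.9, -0.1, 0.2]
finger_gap: 0.0427
grip_force: 0.0
```

```bash
python3 -c "
from h import *
go([.540,.287,.033],-13.9)"
```

```text
lin [-2.2 -0.6  2.1] turn [ 0.04 -0.03  0.  ] pos [0.5412 0.289  0.0351] F [-0.9 -0.1  0.2] t 9.75
```

>>> {"fn": "servo_tool", "kwargs": {"plan": [{"linear": [-2,-1,1],"turn": [0,0,0],"hand": 0.3},{"linear": [-2,-1,1],"turn": [0,0,0],"hand": 1},{"linear": [-2,-1,1],"turn": [0,0,0],"hand": 1},{"linear": [-2,-1,1],"turn": [0,0,0],"hand": 1},{"linear": [-2,-1,1],"turn": [0,0,0],"hand": 1},{"linear": [-2,-1,1],"turn": [0,0,0],"hand": 1},{"linear": [-2,-1,1],"turn": [0,0,0],"hand": 1}]}}

```text
clock: 10.45
tool_pos: [0.5407, 0.2872, 0.0346]
ee_rot: [2.473, 1.936, 0.004]
contact_force: [1.4, -2.2, 5.6]
finger_gap: 0.0129
grip_force: 59.8
```

```bash
python3 -c "
from h import *
go([.540-.025*.9707,.287+.025*.2402,.033],-13.9)
c=camera('wrist');cv2.imwrite('pics/w4.png',c['img'])"
```

```text
lin [ -0.4 -25.7   1.5] turn [ 0.14 -0.07 -0.  ] pos [0.5407 0.2872 0.0346] F [ 1.4 -2.2  5.6] t 10.45
```

View pics/w4.png

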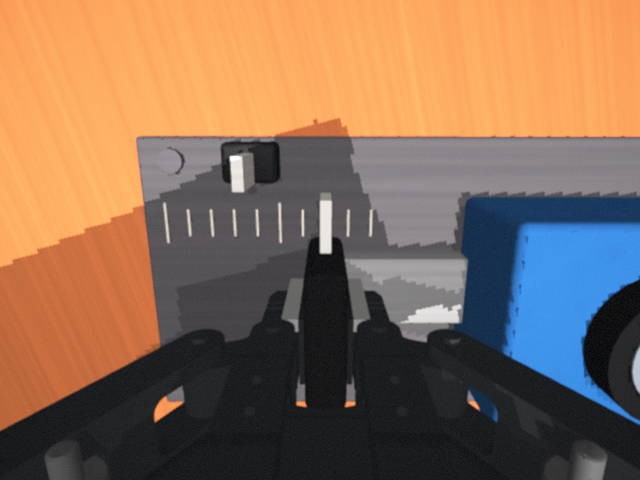

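The handle is gripped at 59.8 N. The fin shows at (325,220) and the blade top at (237,172). I'll pull 24 mm and then measure.

>>> {"fn": "servo_tool", "kwargs": {"plan": [{"linear": [0,-4,0],"turn": [0,0,0],"hand": 1},{"linear": [0,-8,0],"turn": [0,0,0],"hand": 1},{"linear": [0,-12,0],"turn": [0,0,0],"hand": 1},{"linear": [0,-16,0],"turn": [0,0,0],"hand": 1},{"linear": [0,-20,0],"turn": [0,0,0],"hand": 1},{"linear": [0,-24,0],"turn": [0,0,0],"hand": 1},{"linear": [0,-24,0],"turn": [0,0,0],"hand": 1},{"linear": [0,-24,0],"turn": [0,0,0],"hand": 1}]}}

```text
clock: 11.3
tool_pos: [0.5183, 0.2928, 0.0346]
ee_rot: [2.472, 1.935, 0.006]
contact_force: [5.8, -2.4, 5.3]
finger_gap: 0.0134
grip_force: 59.4
```

```bash
cat > m.py <<'E'
from h import *
import sys
c=camera('wrist');P=cloud(c);g=c['img'].min(2)
m=((g>110)&(P[...,2]>.039)&(P[...,2]<.047)).astype(np.uint8);m[270:]=0
k,l,s,ce=cv2.connectedComponentsWithStats(m)
ux=np.array([.9707,-.2402,0]);uy=np.array([.2402,.9707,0])
for i in range(1,k):
    if s[i,4]>40:
        v,u=np.where(l==i); w=np.array([ray(c,a,b,.043) for a,b in zip(u,v)]); x=w@ux*1000;y=w@uy*1000
        print(s[i],"x min/mean/max %.1f %.1f %.1f y %.1f..%.1f"%(x.min(),x.mean(),x.max(),y.min(),y.max()))
cv2.imwrite(sys.argv[1],cv2.resize(c['img'][120:270,180:380],None,fx=4,fy=4,interpolation=cv2.INTER_NEAREST))
st=get_state();print(st['tool_pos'].round(4),st['contact_force'].round(1),st['grip_force'],st['finger_gap'],(st['tool_pos']-[.5407,.2872,0])@ux)
E
python3 m.py pics/w5.png
```

```text
[299 156  13  37 454] x min/mean/max 423.3 425.4 427.5 y 454.5..466.7
[320 199  12  55 651] x min/mean/max 430.4 432.3 434.3 y 432.6..452.1
[0.5184 0.2928 0.0346] [ 5.9 -2.8  4.9] 59.43549335002899 0.013189082662891993 -0.02295918609539947
```

View pics/w5.png

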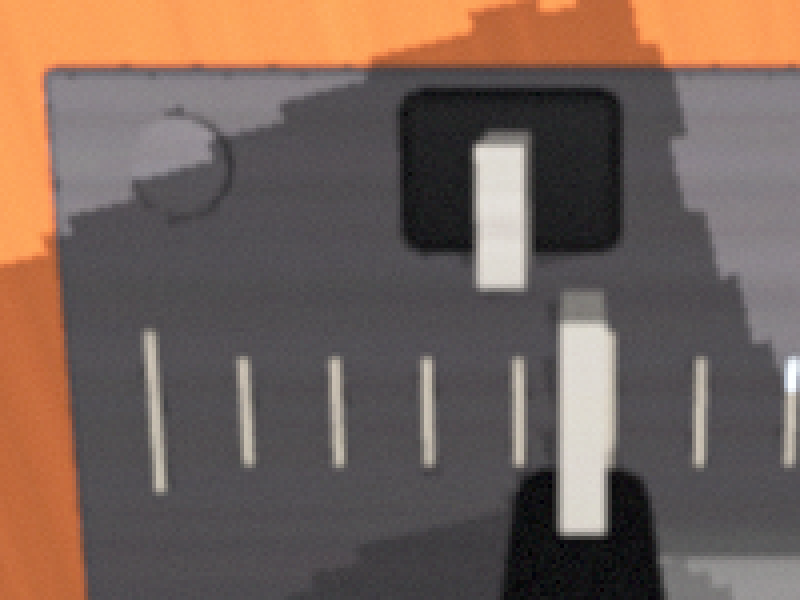

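The fin (crop x 558–608) is still right of the blade (473–528). The measurement puts it 6.9 mm short, so I'll pull about 7 mm more.

>>> {"fn": "servo_tool", "kwargs": {"plan": [{"linear": [0,-2,0],"turn": [0,0,0],"hand": 1},{"linear": [0,-4,0],"turn": [0,0,0],"hand": 1},{"linear": [0,-6,0],"turn": [0,0,0],"hand": 1},{"linear": [0,-7,0],"turn": [0,0,0],"hand": 1},{"linear": [0,-7,0],"turn": [0,0,0],"hand": 1},{"linear": [0,-7,0],"turn": [0,0,0],"hand": 1}]}}

```text
clock: 11.95
tool_pos: [0.5119, 0.2944, 0.0345]
ee_rot: [2.472, 1.934, 0.007]
contact_force: [6.5, -3.0, 4.3]
finger_gap: 0.0132
grip_force: 59.4
```

```bash
python3 m.py pics/w6.png
```

```text
[319 156  12  37 443] x min/mean/max 423.5 425.4 427.3 y 454.5..466.7
[320 199  12  55 650] x min/mean/max 423.8 425.7 427.7 y 432.6..452.1
[0.5119 0.2944 0.0345] [ 7.7 -3.1  5. ] 59.360679388046265 0.013354508488904562 -0.02966672181692408
```

View pics/w6.png

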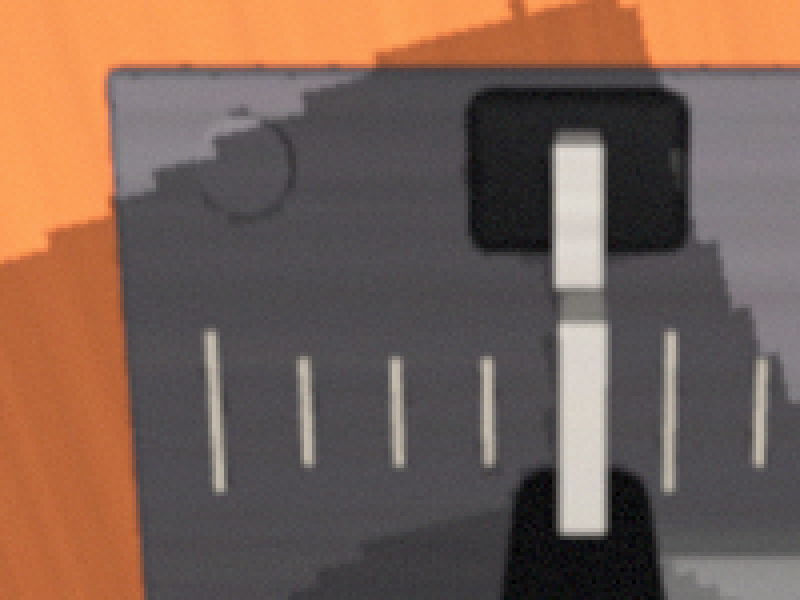

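The fin (558–608) lines up with the blade (552–605) to within 0.3 mm. I'll make one tiny trim, hold, check and hand in.

>>> {"fn": "servo_tool", "kwargs": {"plan": [{"linear": [0,-0.3,0],"turn": [0,0,0],"hand": 1},{"linear": [0,-0.3,0],"turn": [0,0,0],"hand": 1},{"linear": [0,-0.3,0],"turn": [0,0,0],"hand": 1},{"linear": [0,-0.3,0],"turn": [0,0,0],"hand": 1},{"linear": [0,-0.3,0],"turn": [0,0,0],"hand": 1},{"linear": [0,-0.3,0],"turn": [0,0,0],"hand": 1}]}}

```text
clock: 12.6
tool_pos: [0.5116, 0.2944, 0.0346]
ee_rot: [2.472, 1.934, 0.007]
contact_force: [6.8, -3.7, 4.0]
finger_gap: 0.0134
grip_force: 59.3
```

```bash
python3 m.py pics/w7.png && python3 -c "
from plant import close_job
print(close_job())"
```

```text
[320 156  11  37 406] x min/mean/max 423.6 425.3 427.0 y 454.5..466.7
[320 199  12  55 647] x min/mean/max 423.5 425.5 427.5 y 432.6..452.1
[0.5117 0.2944 0.0345] [ 7.3 -1.9  4.3] 59.31237995624542 0.012791142050312997 -0.02993190876096809
the job is handed in; nothing more can be done
None
```

I pressed round, square and bar fully down in that order and let each up, then pulled the shutter slide until its pointer was about 0.2 mm short of the mark by the wrist camera, and handed the job in at about 12.7 s with the gripper still holding the handle.

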